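# Work a switch drive with its square key

### The arm

A 6-joint arm with a two-finger parallel gripper is mounted at the origin on the work surface. World frame = base frame: x ahead of the robot, y to its left, z up, the work surface at z = 0. Lengths are in m, angles in rad, forces in N, time in s.
With the tool pointing down it reaches from about 0.375 to 0.975 m from the base axis. Payload 3.8 kg.
Tool frame: the origin (TCP) lies between the finger pads; the fingertips stand 14 mm ahead of it and the grasp point (between the pads) lies 5 mm behind it; y points along the fingers, z is the direction in which the jaws open and shut, and the axes are right-handed (so a half turn about y gives the same grasp; the last joint's range is limited). The gripper opens to 88 mm and grips with 3 to 60 N. Pads are 18 mm wide; open, the fingers measure 123 mm over their backs; the gripper's body (75 mm by 187 mm) begins 45 mm behind the grasp point.
Start: joints at [1.122, 0.264, 1.604, -0, 1.274, -0.037], TCP at [0.27, 0.619, 0.253] pointing down, gripper open.
Joint ranges: [-2.63, 2.63], [-0.94, 2.18], [0.31, 2.57], [-1.31, 4.45], [0, 2.66], [-2.55, 2.55]. Speed limits (rad/s): [2.57, 2.57, 3.14, 3.14, 3.14, 3.14].

### API

Orientations are given as a rotation vector (axis times angle).
In Python, from cell import robot, cams gives the robot as it stands.
- The arm moves only by the tool move_arm, never from a script. Its argument "targets" is a list that holds one entry, the list of rows, each a list of 7 numbers: the opening, from -1 (shut) to 1 (fully open), then the shift along the tool's x, y, z in m, then the turn, a rotation vector about the tool's x, y, z in rad. In form: [[[jaw, tx, ty, tz, rx, ry, rz], ...]]. A call has 1 to 8 rows; each row is the pose to reach, as a shift and turn from the pose commanded when the call began, along the tool's axes at that moment; what a row does not reach only later rows make up. A row lasts 1/12 s, in which the tool goes at most 41.7 mm and 7.16 degrees, less where a joint would pass 70% of its speed; a pose out of reach is approached as far as the arm can. A call with a gripper value outside its range is refused whole. The fingers move at their own pace and stop on an object; "force" is the grip in N (left out, the last holds). Time passes only in rows, so rows that repeat a pose let the fingers close. It gives the time, the measured TCP pose, the force and the opening at its end, in the units of the state.
- robot.get_obs(): the state, without advancing time (a new reading comes with each control period).
- cams.camera(name): name is "side" or "top" or "wrist"; returns a dict with "pixels" (400x640x3 uint8, red, green, blue), "fovy" (degrees; the focal length in pixels is half the picture's height over the tangent of half this angle, whatever the lens; pixels are square), "cx", "cy" (the principal point, pixels), "distortion" ([k1, k2, p1, p2, k3] as OpenCV has them; the pictures are not rectified), "origin" and "orientation" of the camera in the world. Camera axes: x right, y up, looking along -z (the intrinsics and any distortion apply to the point x, -y, -z); pixel columns grow to the right and rows downward; lengths in m; the calibration is good to about 2 mm. A picture is of the moment at which its call begins. There is no depth.
- robot.job_done(): hands the job in, once; it reports no verdict.
The state is a dict: "time": time; "joint_positions": joint angles; "dq": joint speeds; "tau": joint torques, N m; "position": TCP position; "eef_rot": TCP orientation; "wrist_force": force on the tool from outside, world axes, zero at the start; "wrist_torque": the same for the moment, N m; "gripper_width": finger opening in m.
Only numpy, scipy, OpenCV 4.12 (cv2) and the standard library are available. Lean on these libraries where they do the work, as an engineer would, in place of code of your own. Each camera call takes 0.05 s, during which the arm holds its last target. There are 200 camera calls.

### The job

Take the square T-key out of its cradle, stand it in the round mouth of the switch drive, and press and twist it until it drops fully home in the square socket; let go of it there. Then take it again by its crossbar and turn it clockwise (seen from above) all the way to the stop, and leave it standing fully home in the socket. Leave the phone and the roll of tape where they lie.

Things in the scene. Friction and masses are not known exactly. Their poses are not given: they have to be found in the camera images.
- key: Steel T-shaped key, 189 mm long, about 0.32 kg: a square bar 20 x 20 mm, round crossbar at its top end. The lowest 10 mm taper to 12.7 mm square at the tip. Origin: centre of the tip's end face; z runs along the bar to the crossbar, y along the crossbar; x and y are square to the bar's flats. It starts leaning in the cradle at 45 degrees, tip low, crossbar high and level.
- crossbar (a point): Centre of the key's crossbar (round, 18 mm thick, 100 mm long), 180 mm from the tip; axes as the key's. In the cradle the bar is clear for fingers on both sides from 45 to 115 mm from the tip, 50 to 100 mm above the table.
- cradle: Fixed plywood cradle, base 160 x 100 mm, up to 120 mm high: a low foot with a stop wall and two cheeks holds the key's tip, a taller saddle with two cheeks carries its bar below the crossbar; 3.5 mm play beside the bar. The key lifts out straight up. Origin: on the table under the key's middle; the tip points to the cradle's -x, the crossbar end to its +x.
- drive: Fixed grey switch drive, a housing 150 x 130 mm and 90 mm high. In the middle of its flat top is a round mouth 32.5 mm across, 10 mm deep; right below it lies the turning spindle with the square socket. A flat steel ring and pointer around the mouth show the angle (no resistance to touch). Origin: on the table under the mouth; z up.
- mouth (a point): Centre of the mouth, level with the housing's top.
- socket_floor (a point): Centre of the floor of the square socket, 43 mm below the housing's top; turns with the spindle, x along the pointer, x and y square to the socket's walls. The socket is 24.5 x 24.5 mm and 33 mm deep, so the key fits any of four ways round, with up to 0.26 rad of play each way, and stands upright by itself, its tip's end face on this floor.
- spindle (a joint): Angle of the spindle (rad). 0: pointer along the drive's +x; it grows as the spindle turns clockwise seen from above. Stop at 1.25; somewhere between 0 and 0.35 at the start. It stays where it is left and needs about 0.2 N m to turn; there is no spring.
- phone: Black phone lying flat, 145 x 72 x 9 mm. A bystander; origin under its middle.
- tape: Black roll of tape lying flat, 72 mm across, 19 mm high. A bystander; origin under its middle.
Not all that is in view belongs to the job. Several things have the shape of the key; the one meant has the colours described above.

How it is judged:
By the outcome, as a careful person would: the job done as asked, in the order asked, and still so for the second after the job is handed in, with the robot touching nothing.
It also fails if it takes over 67 s, if anything falls off the work surface, if the arm or the gripper's body presses on something with over 40 N, if the wrist force passes 120 N, or if a joint passes its speed limit or range.

## Working session

There is one attempt and no reset: what is moved stays moved. The work goes in short steps, Python scripts to look and compute and a tool call to move; the robot and the scene stay as the last step left them, time stands still between calls to the robot, and variables do not carry over. Pictures are saved under pics/ and viewed, about 8 in all and at most 12, crops included, and the job is handed in when it is done.

Besides the shell and the picture viewer there is one more tool, called after "Call:" by a JSON object that holds its "api" and its "payload", one argument or row to a line. move_arm: Moves the arm, as the interface text tells. Its arguments: {"type":"object","properties":{"targets":{"type":"array"},"force":{"type":"number"}},"required":["targets"]}

```bash
ls; mkdir -p pics; cat > h.py <<'E'
import numpy as np, cv2, json
from scipy.spatial.transform import Rotation as R
from cell import robot, cams
def K(c):
    f=200/np.tan(np.radians(c['fovy'])/2); return np.array([[f,0,c['cx']],[0,f,c['cy']],[0,0,1.]])
def rot(c):
    o=np.array(c['orientation'],float)
    return R.from_rotvec(o).as_matrix() if o.shape==(3,) else (o if o.shape==(3,3) else None)
def ray(c,uv):
    p=cv2.undistortPoints(np.array(uv,float).reshape(-1,1,2),K(c),np.array(c['distortion'],float)).reshape(-1,2)
    return np.c_[p[:,0],-p[:,1],-np.ones(len(p))]@rot(c).T
def onz(c,uv,z):
    d=ray(c,uv); o=np.array(c['origin']); return o+d*((z-o[2])/d[:,2])[:,None]
def proj(c,P):
    q=(np.atleast_2d(P)-c['origin'])@rot(c); q=q*[1,-1,-1]
    return cv2.projectPoints(q,np.zeros(3),np.zeros(3),K(c),np.array(c['distortion'],float))[0].reshape(-1,2)
def shot(n,f=None):
    c=cams.camera(n); 
    if f: cv2.imwrite('pics/'+f,c['pixels'][:,:,::-1]); np.save('pics/'+f[:-4]+'.npy',c,allow_pickle=True)
    return c
def load(f): return np.load('pics/'+f+'.npy',allow_pickle=True).item()
E
python3 - <<'E'
from h import *
for n in ['top','side','wrist']:
    c=shot(n,n+'1.png'); print(n,c['fovy'],c['cx'],c['cy'],c['distortion'],c['origin'],c['orientation'])
print(robot.get_obs())
E
```

```text
pics
top 43.78705731482385 316.1999024039695 201.4316597135521 [0.01978672 0.         0.         0.         0.        ] [ 0.36098424 -0.00827475  1.29812161] [ 0.1072383  -0.09982312 -1.58201313]
side 43.98207317539366 325.35648103782677 201.26017433506112 [-0.14702293  0.          0.          0.          0.        ] [0.17991184 0.9076468  0.80321316] [ 0.2411995  -1.30527112 -2.48495657]
wrist 66.7127628877684 317.7694941785922 196.88997440940778 [-0.05076644  0.          0.          0.          0.        ] [0.19826813 0.65150148 0.38284546] [-0.27691    -0.17933157  1.14849849]
{'time': 0.15, 'joint_positions': array([ 1.12211906e+00,  2.64568907e-01,  1.60507307e+00, -1.65925965e-05,
        1.27370089e+00, -3.69153019e-02]), 'dq': array([-0.00174297, -0.00087698, -0.00326008,  0.00135147, -0.00061496,
        0.00183635]), 'tau': array([ 2.83118943e-04, -5.02847314e+01, -3.57469404e+01,  7.28801731e-02,
        2.49709503e-02, -5.21037055e-05]), 'position': array([0.2699354 , 0.61809237, 0.25167464]), 'eef_rot': array([-1.54826654,  0.32337548, -0.32273485]), 'wrist_force': array([ 0.44458155,  0.01234126, -0.08487994]), 'wrist_torque': array([-0.01295326, -0.01552535,  0.00474893]), 'gripper_width': 0.08815853792070338}
```

View pics/top1.png

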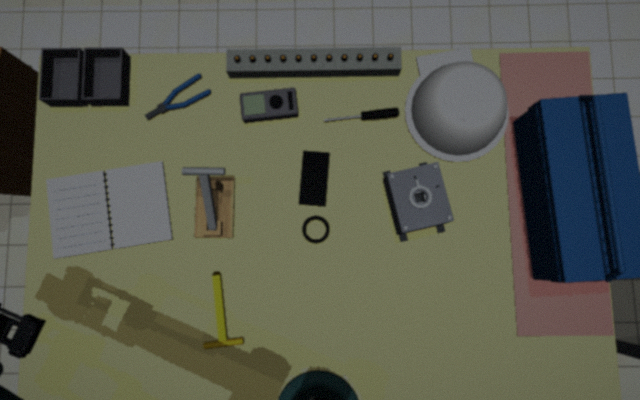

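View pics/side1.png

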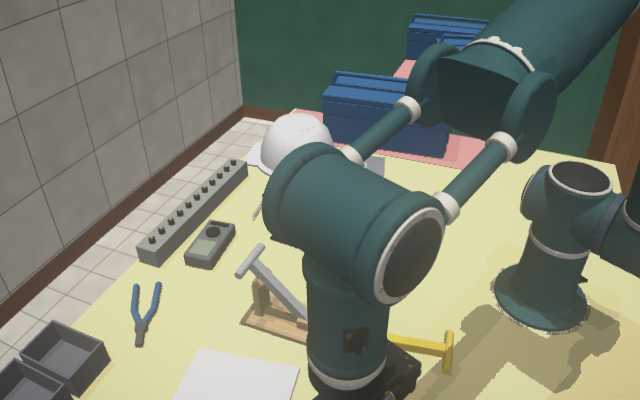

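Top view: steel key in the cradle (crossbar ~(203,171), tip ~(213,228)), drive with mouth ~(420,197); phone (314,178) and tape (316,229). The yellow T is a decoy. I'll view enlarged crops.

```bash
python3 - <<'E'
from h import *
c=load('top1'); im=c['pixels'][:,:,::-1]
a=cv2.resize(im[155:250,165:260],(570,570),interpolation=cv2.INTER_CUBIC)[:,:400]
b=cv2.resize(im[155:250,380:460],(480,570),interpolation=cv2.INTER_CUBIC)[:,:400]
im2=np.clip(np.hstack([a,b])*1.3,0,255).astype('uint8')
cv2.imwrite('pics/crop1.png',im2)
E
```

```text
(no output)
```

View pics/crop1.png

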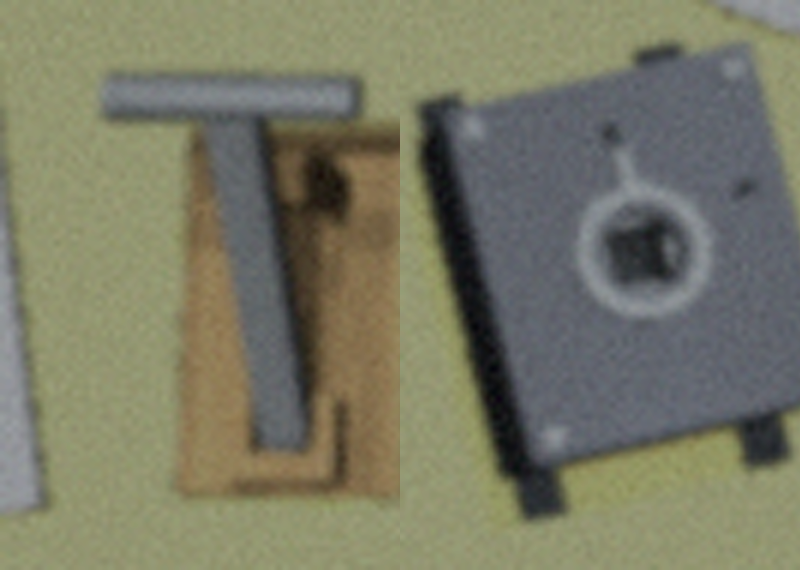

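```bash
python3 - <<'E'
from h import *
c=load('top1')
P=lambda x,y,ox:[x/6+ox,y/6+155]
A=lambda l,z: onz(c,l,z)
cb=A([P(104,95,165),P(358,97,165)],.145); print('crossbar ends',cb,np.linalg.norm(cb[1]-cb[0]),cb.mean(0))
print('tip low-end centre', A([P(282,447,165)],.032))
d=A([P(245,250,380),P(218,130,380),P(70,125,380),P(333,67,380),P(153,440,380)],.09); print('mouth,pointer,screws',d)
for v in (d[1]-d[0],d[2]-d[4],d[3]-d[2]): print(np.degrees(np.arctan2(v[1],v[0])),np.linalg.norm(v))
o=robot.get_obs(); print(R.from_rotvec(o['eef_rot']).as_matrix())
w=load('wrist1'); print('mouth in wrist',proj(w,d[0]),'cb',proj(w,cb))
E
```

```text
crossbar ends [[0.59080877 0.31059623 0.145     ]
 [0.58862555 0.21090036 0.145     ]] 0.0997197725897903 [0.58971716 0.26074829 0.145     ]
tip low-end centre [[0.46020666 0.2630092  0.032     ]]
mouth,pointer,screws [[ 0.52907284 -0.25979459  0.09      ]
 [ 0.57889797 -0.2507761   0.09      ]
 [ 0.58187222 -0.19028616  0.09      ]
 [ 0.60447057 -0.29891997  0.09      ]
 [ 0.45200736 -0.21949808  0.09      ]]
10.259617330678077 0.05063474372154112
12.677159118219523 0.13310980596819322
-78.24874408416468 0.11095940083626402
[[ 9.16418995e-01 -7.44903248e-04  4.00219529e-01]
 [-4.00220219e-01 -1.58386506e-03  9.16417627e-01]
 [-4.87487393e-05 -9.99998468e-01 -1.74960937e-03]]
mouth in wrist [[-46.902543   480.69211468]] cb [[201.8851     496.3444733 ]
 [141.86614163 507.32210423]]
```

View pics/wrist1.png

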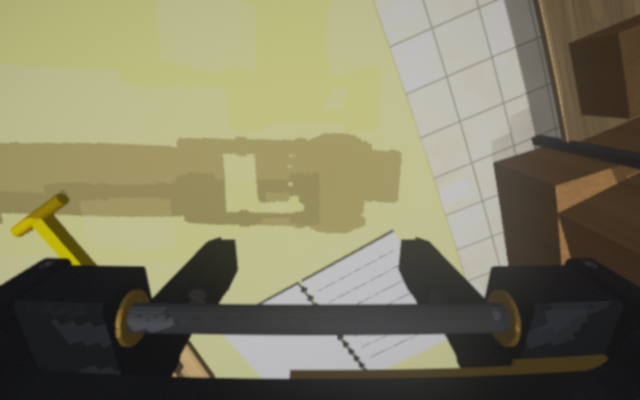

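Wrist view: it doesn't show the key yet, only the notebook, arm shadow and yellow decoy. The top-view key measurements agree with the given sizes (crossbar 99.7 mm; 45° lean). I'll go to a pre-grasp pose.

```bash
cat >> h.py <<'E'
def plan(tcp,yd,zd):
    "shift+turn (tool axes) to TCP pose with tool y=yd, z~zd"
    o=robot.get_obs(); Rc=R.from_rotvec(o['eef_rot']); y=np.array(yd,float); y/=np.linalg.norm(y)
    z=np.array(zd,float); z-=y*(z@y); z/=np.linalg.norm(z)
    Rt=R.from_matrix(np.c_[np.cross(y,z),y,z])
    s=Rc.inv().apply(np.array(tcp)-o['position']); t=(Rc.inv()*Rt).as_rotvec()
    print('shift',s.round(4),'turn',t.round(4),'| at',o['position'].round(4),'F',o['wrist_force'].round(1),'T',o['wrist_torque'].round(2),'w',round(o['gripper_width'],4),'t',o['time'],'q',o['joint_positions'].round(3))
    return s,t
# key in cradle
KZ=np.array([.7071,-.012,.7071]); KY=np.array([.014,1,0]); TIP=np.array([.4627,.263,.0177])
def pick(back,th=20,s=.088):
    KX=np.cross(KY,KZ); y=np.cos(np.radians(th))*KX-np.sin(np.radians(th))*KZ
    return TIP+s*KZ+(.005-back)*y, y, KY
E
python3 - <<'E'
from h import *
print(pick(.11)); plan(*pick(.11))
E
```

```text
(array([0.48055031, 0.26248981, 0.17510278]), array([ 0.42261421, -0.00519815, -0.90645696]), array([0.014, 1.   , 0.   ]))
shift [ 0.3353  0.077  -0.2415] turn [ 0.0892 -0.3912 -0.4307] | at [0.2699 0.6181 0.2517] F [ 0.4  0.  -0.1] T [-0.01 -0.02  0.  ] w 0.0882 t 0.15 q [ 1.122  0.265  1.605 -0.     1.274 -0.037]
```

Call:
{"api": "move_arm", "payload": {
  "targets": [
    [[1,0.335,0.077,-0.242,0.089,-0.391,-0.431],[1,0.335,0.077,-0.242,0.089,-0.391,-0.431],[1,0.335,0.077,-0.242,0.089,-0.391,-0.431],[1,0.335,0.077,-0.242,0.089,-0.391,-0.431],[1,0.335,0.077,-0.242,0.089,-0.391,-0.431],[1,0.335,0.077,-0.242,0.089,-0.391,-0.431],[1,0.335,0.077,-0.242,0.089,-0.391,-0.431],[1,0.335,0.077,-0.242,0.089,-0.391,-0.431]]
  ]
}}

```text
time: 0.82
position: [0.4365, 0.3347, 0.191]
eef_rot: [-1.544, -0.333, -0.353]
wrist_force: [0.6, -0.3, -0.4]
gripper_width: 0.0879
```

```bash
python3 - <<'E'
from h import *
plan(*pick(.11))
E
```

```text
shift [ 0.0341  0.0333 -0.0717] turn [-0.0016  0.0008  0.0009] | at [0.4365 0.3347 0.191 ] F [ 0.6 -0.3 -0.4] T [ 0.01  0.17 -0.01] w 0.0879 t 0.8167 q [ 0.789 -0.09   2.166 -0.436  0.799 -0.504]
```

Call:
{"api": "move_arm", "payload": {
  "targets": [
    [[1,0.034,0.033,-0.072,0,0,0],[1,0.034,0.033,-0.072,0,0,0],[1,0.034,0.033,-0.072,0,0,0],[1,0.034,0.033,-0.072,0,0,0],[1,0.034,0.033,-0.072,0,0,0]]
  ]
}}

```text
time: 1.23
position: [0.4806, 0.2636, 0.176]
eef_rot: [-1.544, -0.33, -0.355]
wrist_force: [-1.0, 0.8, -1.4]
gripper_width: 0.0882
```

```bash
python3 - <<'E'
from h import *
plan(*pick(.11))
c=shot('wrist','w2.png'); t=shot('top','top2.png')
Q=[TIP+s*KZ for s in (.06,.12,.18)]+[TIP+.18*KZ+d*KY for d in (-.05,.05)]
print(proj(c,Q))
E
```

```text
shift [-0.0004  0.0008 -0.0011] turn [-0.001  -0.0025  0.0007] | at [0.4806 0.2636 0.176 ] F [-1.   0.8 -1.4] T [0.06 0.2  0.01] w 0.0882 t 1.2333 q [ 0.601 -0.106  2.211 -0.382  0.708 -0.703]
[[314.62375851 165.21689638]
 [314.73885074 238.32378442]
 [314.87350986 311.95671611]
 [253.69085087 311.94915541]
 [376.07790903 311.47752263]]
```

View pics/w2.png

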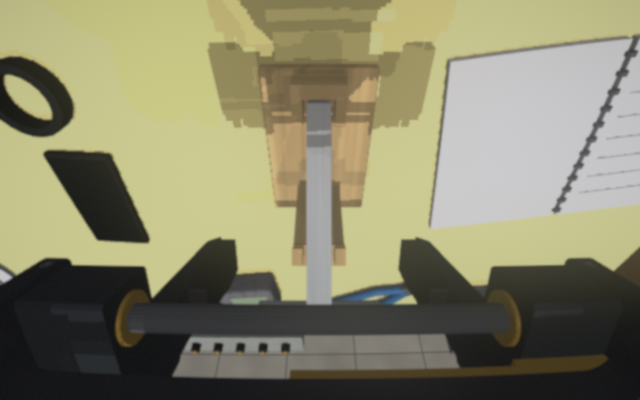

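Bar at column ~319, midway between the fingertips (237/400): centred. Tip at row ~101 as expected. Descend and grip.

Call:
{"api": "move_arm", "payload": {
  "targets": [
    [[1,0,0.04,0,0,0,0],[1,0,0.08,0,0,0,0],[1,0,0.11,0,0,0,0],[1,0,0.11,0,0,0,0],[-1,0,0.11,0,0,0,0],[-1,0,0.11,0,0,0,0],[-1,0,0.11,0,0,0,0],[-1,0,0.11,0,0,0,0]]
  ],
  "force": 40
}}

```text
time: 2.0
position: [0.5279, 0.2649, 0.0791]
eef_rot: [-1.541, -0.335, -0.356]
wrist_force: [-0.4, -0.3, -0.8]
gripper_width: 0.0634
```

Call:
{"api": "move_arm", "payload": {
  "targets": [
    [[-1,0,0,0,0,0,0],[-1,0,0,0,0,0,0],[-1,0,0,0,0,0,0],[-1,0,0,0,0,0,0]]
  ],
  "force": 50
}}

```text
time: 2.33
position: [0.5272, 0.2634, 0.0769]
eef_rot: [-1.544, -0.332, -0.355]
wrist_force: [-1.0, 0.5, -0.8]
gripper_width: 0.0366
```

```bash
python3 - <<'E'
from h import *
s,t=plan(*pick(.0))
o=robot.get_obs(); M=R.from_rotvec(o['eef_rot']).as_matrix(); print(M)
p=o['position']
# lift straight up 150mm
print('up tool',M.T@[0,0,.15])
E
```

```text
shift [-0.0008  0.0013 -0.0015] turn [-0.0015 -0.0011  0.0017] | at [0.5272 0.2634 0.0769] F [-1.   0.5 -0.8] T [ 0.06  0.17 -0.  ] w 0.0366 t 2.3333 q [ 0.544  0.113  2.211 -0.494  0.49  -0.612]
[[ 0.90551598  0.42407866  0.01407472]
 [-0.01381821 -0.00368013  0.99989775]
 [ 0.42408709 -0.90561788  0.00252759]]
up tool [ 0.06361306 -0.13584268  0.00037914]
```

Call:
{"api": "move_arm", "payload": {
  "targets": [
    [[-1,0,0,0,0,0,0],[-1,0,0,0,0,0,0],[-1,0,0,0,0,0,0],[-1,0,0,0,0,0,0],[-1,0,0,0,0,0,0]]
  ],
  "force": 60
}}

```text
time: 2.75
position: [0.5271, 0.2633, 0.0763]
eef_rot: [-1.545, -0.332, -0.354]
wrist_force: [-1.3, 0.3, 1.0]
gripper_width: 0.0193
```

Call:
{"api": "move_arm", "payload": {
  "targets": [
    [[-1,0.004,-0.009,0,0,0,0],[-1,0.013,-0.027,0,0,0,0],[-1,0.026,-0.054,0,0,0,0],[-1,0.038,-0.082,0,0,0,0],[-1,0.051,-0.109,0,0,0,0],[-1,0.064,-0.136,0,0,0,0],[-1,0.07,-0.15,0,0,0,0],[-1,0.07,-0.15,0,0,0,0]]
  ]
}}

```text
time: 3.42
position: [0.529, 0.2643, 0.2478]
eef_rot: [-1.539, -0.337, -0.36]
wrist_force: [0.8, 0.5, -1.9]
gripper_width: 0.0194
```

```bash
python3 - <<'E'
from h import *
s,t=plan(*pick(.0))
print(robot.get_obs()['wrist_force'])
E
```

```text
shift [-0.0758  0.1548 -0.0036] turn [-0.0055 -0.0026  0.0079] | at [0.529  0.2643 0.2478] F [ 0.8  0.5 -1.9] T [0.1  0.37 0.02] w 0.0194 t 3.4167 q [ 0.544 -0.103  2.068 -0.311  0.814 -0.839]
[ 0.76708414  0.52715813 -1.93034437]
```

```bash
cat > fk.py <<'E'
import numpy as np
from scipy.spatial.transform import Rotation as R
from scipy.optimize import least_squares
Q=np.array([[1.1221,.2646,1.6051,0,1.2737,-.0369],[.789,-.09,2.166,-.436,.799,-.504],[.601,-.106,2.211,-.382,.708,-.703],[.544,.113,2.211,-.494,.49,-.612],[.544,-.103,2.068,-.311,.814,-.839]])
Pm=np.array([[.2699,.6181,.2517],[.4365,.3347,.191],[.4806,.2636,.176],[.5272,.2634,.0769],[.529,.2643,.2478]])
E=np.array([[-1.5483,.3234,-.3227],[-1.544,-.333,-.353],[-1.544,-.33,-.355],[-1.544,-.332,-.355],[-1.539,-.337,-.36]])
def fk(q,v):
    a,h,L1,e,L2,d=v
    r1=R.from_euler('z',q[0]); r2=r1*R.from_euler('y',q[1]); r3=r2*R.from_euler('y',q[2]); r6=r3*R.from_euler('z',q[3])*R.from_euler('y',q[4])*R.from_euler('z',q[5])
    return r1.apply([a,0,h])+r2.apply([0,0,L1])+r3.apply([e,0,L2])+r6.apply([0,0,d]), r6
s=least_squares(lambda v:np.concatenate([fk(q,v)[0]-p for q,p in zip(Q,Pm)]+[.01*(v-[0,.3,.4,0,.4,.25])]),[0,.3,.4,0,.4,.25])
V=s.x
T=[(fk(q,V)[1].inv()*R.from_rotvec(e)) for q,e in zip(Q,E)]
TO=R.concatenate(T).mean()
LO=np.array([-2.63,-.94,.31,-1.31,0,-2.55]);HI=np.array([2.63,2.18,2.57,4.45,2.66,2.55])
def ik(p,Rt,q0):
    f=lambda q:np.r_[10*(fk(q,V)[0]-p),((fk(q,V)[1]*TO).inv()*Rt).as_rotvec()]
    return least_squares(f,np.clip(q0,LO+.01,HI-.01),bounds=(LO,HI))
E
python3 - <<'E'
from fk import *
print(V.round(4),np.abs(s.fun).max(),[ (TO.inv()*t).magnitude().round(4) for t in T])
from h import TIP,KX if False else TIP
import h
KX=np.cross(h.KY,h.KZ); d=np.array([.5271,.2633,.0763])-h.TIP; print('TCP in key',d@KX,d@h.KY,d@h.KZ)
q0=Q[4]
for yaw in (-80,10,100):
  for th in (20,25):
    k=R.from_euler('z',yaw,degrees=True).as_matrix(); a=np.radians(th)
    y=k@[np.cos(a),0,-np.sin(a)]; z=k@[0,1,0]
    for zz in (z,-z):
     Rt=R.from_matrix(np.c_[np.cross(y,zz),y,zz]);
     for tz in (.047,.13):
      p=np.array([.529,-.26,tz])+k@[0.0047,0,.0865]
      b=min((ik(p,Rt,np.r_[x,0.1,2,j4,1,j6]) for x in(-.5,.1) for j4 in (-1,0,1.5,3) for j6 in (-1.5,0,1.5)),key=lambda r:r.cost)
      print(yaw,th,tz,zz is z,'cost',round(b.cost,6),b.x.round(2))
E
```

```text
File "<stdin>", line 3
    from h import TIP,KX if False else TIP
                         ^^
SyntaxError: invalid syntax
```

```bash
cat > r.py <<'E'
from fk import *
print(V.round(4),np.abs(s.fun).max(),[ (TO.inv()*t).magnitude().round(4) for t in T])
import h
KX=np.cross(h.KY,h.KZ); d=np.array([.5271,.2633,.0763])-h.TIP; print('TCP in key',d@KX,d@h.KY,d@h.KZ)
for yaw in (-80,10,100):
  for th in (20,):
    k=R.from_euler('z',yaw,degrees=True).as_matrix(); a=np.radians(th)
    y=k@[np.cos(a),0,-np.sin(a)]; z=k@[0,1,0]
    for sg in (1,-1):
     zz=sg*z
     Rt=R.from_matrix(np.c_[np.cross(y,zz),y,zz]);
     for tz in (.047,.13):
      p=np.array([.529,-.26,tz])+k@[0.0047,0,.0865]
      b=min((ik(p,Rt,np.r_[x,0.1,2,j4,1,j6]) for x in(-.5,.1) for j4 in (-1,0,1.5,3) for j6 in (-1.5,0,1.5)),key=lambda r:r.cost)
      print(yaw,th,tz,sg,'cost',round(b.cost,6),b.x.round(2))
E
python3 r.py
```

```text
Traceback (most recent call last):
  File "r.py", line 2, in <module>
    print(V.round(4),np.abs(s.fun).max(),[ (TO.inv()*t).magnitude().round(4) for t in T])
                                           ^^^^^^^^^^^^^^^^^^^^^^^^^^^^^^
AttributeError: 'float' object has no attribute 'round'
```

```bash
sed -i 's/(TO.inv()\*t).magnitude().round(4)/round((TO.inv()*t).magnitude(),4)/' r.py; python3 r.py
```

```text
[ 0.0469  0.1789  0.4498 -0.0312  0.5252  0.2323] 0.022979264444167535 [0.0003, 0.0003, 0.0002, 0.0007, 0.0002]
TCP in key 0.0040883653800000115 0.0012015999999999672 0.08696970000000001
-80 20 0.047 1 cost 0.018074 [-0.12  0.23  2.35  4.45  1.11  1.06]
-80 20 0.13 1 cost 0.009377 [-0.11  0.08  2.16 -1.31  1.13  0.54]
-80 20 0.047 -1 cost 0.018003 [-0.12  0.23  2.35  4.45  1.11 -2.08]
-80 20 0.13 -1 cost 0.010574 [-0.11  0.09  2.16 -1.31  1.15 -2.55]
10 20 0.047 1 cost 0.0 [-0.75  0.14  2.39  1.91  0.92  2.19]
10 20 0.13 1 cost 0.0 [-0.75 -0.04  2.36  1.74  0.87  2.45]
10 20 0.047 -1 cost 0.0 [-0.75  0.14  2.39  1.91  0.92 -0.96]
10 20 0.13 -1 cost 0.0 [-0.75 -0.04  2.36  1.74  0.87 -0.69]
100 20 0.047 1 cost 0.0 [-0.69  0.65  1.64  0.69  1.89  2.11]
100 20 0.13 1 cost 0.0 [-0.69  0.55  1.61  0.73  1.99  2.2 ]
100 20 0.047 -1 cost 0.0 [-0.69  0.65  1.64  0.69  1.89 -1.03]
100 20 0.13 -1 cost 0.0 [-0.69  0.55  1.61  0.73  1.99 -0.94]
```

```bash
cat > patch.py <<'E'
s=open('fk.py').read()
s=s.replace("a,h,L1,e,L2,d=v","a,h,L1,e,L2,d,ty,tx,w=v").replace("+r6.apply([0,0,d])","+(r3*R.from_euler('z',q[3])*R.from_euler('y',q[4])).apply([w,0,0])+r6.apply([tx,ty,d])")
s=s.replace("[.01*(v-[0,.3,.4,0,.4,.25])]),[0,.3,.4,0,.4,.25])","[.001*(v-v0)]),v0)").replace("s=least","v0=np.array([0,.3,.4,0,.4,.25,0,0,0]);s=least")
open('fk.py','w').write(s)
E
python3 patch.py; cat > r.py <<'E'
from fk import *
from scipy.spatial.transform import Slerp
print(V.round(4),s.fun[:15].round(4))
for yaw,th in ((-80,20),(-70,20),(-70,28),(100,20),(100,10)):
    k=R.from_euler('z',yaw,degrees=True).as_matrix(); a=np.radians(th)
    y=k@[np.cos(a),0,-np.sin(a)]; z=k@[0,1,0]
    Rt=R.from_matrix(np.c_[np.cross(y,z),y,z]); p1=np.array([.529,-.26,.16])+k@[.0047,0,.0865]
    p0,r0=fk(Q[4],V); r0=r0*TO; sl=Slerp([0,1],R.concatenate([r0,Rt])); q=Q[4]; c=0; 
    for t in np.linspace(0,1,25):
        b=ik(p0+t*(p1-p0),sl(t),q); q=b.x; c=max(c,b.cost)
    print(yaw,th,'path maxcost',round(c,5),'end',round(b.cost,5),q.round(2),end=' ')
    b=ik(p1-[0,0,.113],Rt,q); print('home',round(b.cost,5),b.x.round(2))
E
python3 r.py
```

```text
[-0.0191  0.2924  0.4914 -0.015   0.549   0.3671  0.0242 -0.0208 -0.0168] [ 0.0002  0.0005  0.0004  0.0037  0.001  -0.0012  0.0004  0.0001  0.0002
 -0.0018  0.0011  0.0005 -0.0022 -0.0027  0.0001]
-80 20 path maxcost 0.00055 end 0.00055 [ 0.13  0.13  2.2  -1.31  1.3   0.71] home 0.00464 [ 0.12  0.35  2.18 -1.31  1.27  0.9 ]
-70 20 path maxcost 0.00983 end 0.00983 [ 0.08  0.02  2.25 -1.31  1.15  0.56] home 0.02608 [ 0.08  0.27  2.22 -1.31  1.15  0.76]
-70 28 path maxcost 0.00034 end 0.00034 [ 0.03 -0.05  2.29 -1.31  1.04  0.51] home 0.00919 [ 0.02  0.18  2.26 -1.31  1.01  0.67]
100 20 path maxcost 1.0471 end 1.0049 [-0.68  1.35  0.7   1.21  2.66 -2.55] home 1.05454 [-0.68  1.68  0.31  1.35  2.66 -2.55]
100 10 path maxcost 0.99148 end 0.93543 [-0.69  1.34  0.79  1.32  2.66 -2.55] home 0.98026 [-0.69  1.71  0.31  1.47  2.66 -2.55]
```

```bash
sed -i 's/in ((-80,20).*$/in ((-86,20),(-90,20),(-95,20)):/' r.py; python3 r.py
```

```text
[-0.0191  0.2924  0.4914 -0.015   0.549   0.3671  0.0242 -0.0208 -0.0168] [ 0.0002  0.0005  0.0004  0.0037  0.001  -0.0012  0.0004  0.0001  0.0002
 -0.0018  0.0011  0.0005 -0.0022 -0.0027  0.0001]
-86 20 path maxcost 0.0 end 0.0 [ 0.14  0.19  2.15 -1.27  1.38  0.75] home 7e-05 [ 0.13  0.39  2.17 -1.31  1.32  0.96]
-90 20 path maxcost 0.0 end 0.0 [ 0.14  0.23  2.1  -1.22  1.43  0.75] home 0.0 [ 0.13  0.42  2.12 -1.26  1.36  0.96]
-95 20 path maxcost 0.0 end 0.0 [ 0.13  0.27  2.04 -1.17  1.49  0.76] home 0.0 [ 0.13  0.46  2.06 -1.19  1.41  0.96]
```

```bash
cat >> h.py <<'E'
M0=np.array([.529,-.260]); OFF=np.array([.0041,0,.087])
def up(yaw,tipz,xy=M0,th=20):
    k=R.from_euler('z',yaw,degrees=True).as_matrix(); a=np.radians(th)
    return np.r_[xy,tipz]+k@OFF, k@[np.cos(a),0,-np.sin(a)], k@[0,1,0]
E
python3 - <<'E'
from h import *
plan(*up(-88,.16))
E
```

```text
shift [ 0.0078  0.0006 -0.5284] turn [-1.1544  1.042  -0.6236] | at [0.529  0.2643 0.2478] F [ 0.8  0.5 -1.9] T [0.1  0.37 0.02] w 0.0194 t 3.4167 q [ 0.544 -0.103  2.068 -0.311  0.814 -0.839]
```

Call:
{"api": "move_arm", "payload": {
  "targets": [
    [[-1,0,0,-0.011,-0.023,0.021,-0.012],[-1,0,0,-0.032,-0.069,0.063,-0.037],[-1,0.001,0,-0.058,-0.127,0.115,-0.069],[-1,0.001,0,-0.084,-0.185,0.167,-0.1],[-1,0.002,0,-0.111,-0.242,0.219,-0.131],[-1,0.002,0,-0.137,-0.3,0.271,-0.162],[-1,0.002,0,-0.164,-0.358,0.323,-0.193],[-1,0.003,0,-0.19,-0.415,0.375,-0.225]]
  ]
}}

```text
time: 4.08
position: [0.5253, 0.0714, 0.2403]
eef_rot: [-1.807, -0.136, -0.922]
wrist_force: [0.8, 0.5, -2.8]
gripper_width: 0.0193
```

```bash
python3 - <<'E'
from h import *
plan(*up(-88,.16))
E
```

```text
shift [ 0.1142  0.1444 -0.2806] turn [-0.7298  0.6743 -0.3984] | at [0.5253 0.0714 0.2403] F [ 0.8  0.5 -2.8] T [ 0.41  0.55 -0.03] w 0.0193 t 4.0833 q [ 0.473 -0.144  2.215 -0.846  0.966 -0.131]
```

Eight rows of 1/12 each of about the remaining way.

Call:
{"api": "move_arm", "payload": {
  "targets": [
    [[-1,0.01,0.013,-0.025,-0.066,0.061,-0.036],[-1,0.021,0.026,-0.051,-0.133,0.123,-0.072],[-1,0.031,0.039,-0.077,-0.199,0.184,-0.109],[-1,0.042,0.053,-0.102,-0.265,0.245,-0.145],[-1,0.052,0.066,-0.128,-0.332,0.306,-0.181],[-1,0.062,0.079,-0.153,-0.398,0.368,-0.217],[-1,0.073,0.092,-0.179,-0.464,0.429,-0.254],[-1,0.083,0.105,-0.204,-0.531,0.49,-0.29]]
  ]
}}

```text
time: 4.75
position: [0.5292, -0.1721, 0.2448]
eef_rot: [-2.0, 0.181, -1.705]
wrist_force: [1.0, 0.2, -2.5]
gripper_width: 0.019
```

```bash
python3 - <<'E'
from h import *
plan(*up(-88,.16))
E
```

```text
shift [ 0.0398  0.0786 -0.0266] turn [-0.1995  0.1837 -0.1099] | at [ 0.5292 -0.1721  0.2448] F [ 1.   0.2 -2.5] T [0.78 0.26 0.01] w 0.019 t 4.75 q [ 0.183  0.082  2.198 -1.239  1.227  0.536]
```

Call:
{"api": "move_arm", "payload": {
  "targets": [
    [[-1,0.01,0.02,-0.007,-0.05,0.046,-0.027],[-1,0.02,0.039,-0.013,-0.1,0.092,-0.055],[-1,0.03,0.059,-0.02,-0.15,0.138,-0.082],[-1,0.036,0.071,-0.024,-0.18,0.165,-0.099],[-1,0.04,0.079,-0.027,-0.2,0.184,-0.11],[-1,0.04,0.079,-0.027,-0.2,0.184,-0.11],[-1,0.04,0.079,-0.027,-0.2,0.184,-0.11]]
  ]
}}

```text
time: 5.33
position: [0.5302, -0.262, 0.2485]
eef_rot: [-2.022, 0.324, -2.007]
wrist_force: [0.0, 0.0, -2.5]
gripper_width: 0.0195
```

```bash
python3 - <<'E'
from h import *
plan(*up(-88,.16))
a=shot('wrist','w3.png'); t=shot('top','top3.png'); s=shot('side','s3.png')
I=lambda c,r,k:cv2.resize(c['pixels'][r[0]:r[1],r[2]:r[3],::-1],None,fx=k,fy=k,interpolation=cv2.INTER_CUBIC)
o=robot.get_obs(); M=R.from_rotvec(o['eef_rot']).as_matrix()
print('tip pred top',proj(t,[np.r_[M0,.16]]),'side',proj(s,[np.r_[M0,.16],np.r_[M0,.34],np.r_[M0,.09]]),'wrist',proj(a,[np.r_[M0,.16],np.r_[M0,.09]]))
A=I(t,(130,250,360,500),4)[:,:400] if 0 else I(t,(150,240,370,480),3.6)
B=I(a,(0,400,0,640),.62)
h=max(A.shape[0],B.shape[0]); A=np.pad(A,((0,h-A.shape[0]),(0,0),(0,0)));B=np.pad(B,((0,h-B.shape[0]),(0,0),(0,0)))
cv2.imwrite('pics/m3.png',np.hstack([A,B])); print(A.shape,B.shape)
E
```

```text
shift [-0.0007  0.0025 -0.0011] turn [-0.0002  0.0012 -0.004 ] | at [ 0.5302 -0.262   0.2485] F [ 0.   0.  -2.5] T [0.81 0.07 0.02] w 0.0195 t 5.3333 q [ 0.037  0.218  2.111 -1.308  1.332  0.726]
tip pred top [[427.08361221 192.42859086]] side [[358.69503101 143.34233628]
 [361.18217743  81.55301192]
 [357.78033381 165.1884986 ]] wrist [[313.1853975   93.75193395]
 [313.53428311 -33.83806315]]
(324, 396, 3) (324, 397, 3)
```

View pics/m3.png

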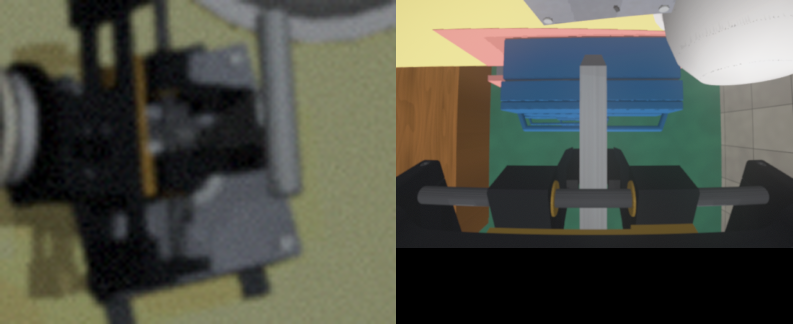

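View pics/s3.png

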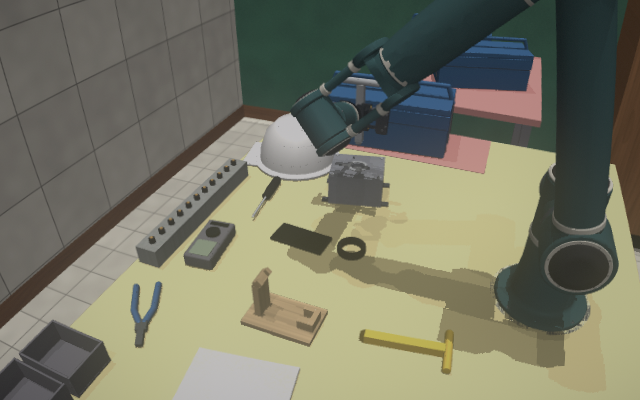

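```bash
python3 - <<'E'
from h import *
t=load('top3')
e=onz(t,[[262/3.6+0+370+ 4/3.6,12/3.6+150],[289/3.6+370,192/3.6+150]],.3415); print(e,e.mean(0),np.linalg.norm(e[1]-e[0]),np.degrees(np.arctan2(*(e[0]-e[1])[[1,0]])))
plan(*up(-88,.16))
im=t['pixels'][150:240,370:480,::-1]
E
```

```text
[[ 0.57910417 -0.25590392  0.3415    ]
 [ 0.48026947 -0.26361255  0.3415    ]] [ 0.52968682 -0.25975824  0.3415    ] 0.09913486649316611 4.459765293336834
shift [-0.0015  0.0035 -0.0016] turn [-0.0021 -0.0001 -0.0033] | at [ 0.5306 -0.2613  0.2497] F [-0.5 -0.6 -2.9] T [ 0.85  0.07 -0.03] w 0.0195 t 5.4833 q [ 0.038  0.216  2.111 -1.309  1.332  0.726]
```

```bash
sed -i 's/OFF=np.array(\[.0041,0,.087\])/OFF=np.array([.0013,.0008,.087])/' h.py; python3 - <<'E'
from h import *
plan(*up(-90.5,.16));plan(*up(-90.5,.095)); plan(*up(-90.5,.083));
E
```

```text
shift [-0.0025  0.0009 -0.0008] turn [-0.0431  0.0149 -0.0033] | at [ 0.5306 -0.2613  0.2497] F [-0.5 -0.6 -2.9] T [ 0.85  0.07 -0.03] w 0.0195 t 5.4833 q [ 0.038  0.216  2.111 -1.309  1.332  0.726]
shift [-0.0635  0.0233 -0.0009] turn [-0.0431  0.0149 -0.0033] | at [ 0.5306 -0.2613  0.2497] F [-0.5 -0.6 -2.9] T [ 0.85  0.07 -0.03] w 0.0195 t 5.4833 q [ 0.038  0.216  2.111 -1.309  1.332  0.726]
shift [-0.0748  0.0275 -0.0009] turn [-0.0431  0.0149 -0.0033] | at [ 0.5306 -0.2613  0.2497] F [-0.5 -0.6 -2.9] T [ 0.85  0.07 -0.03] w 0.0195 t 5.4833 q [ 0.038  0.216  2.111 -1.309  1.332  0.726]
```

Call:
{"api": "move_arm", "payload": {
  "targets": [
    [[-1,-0.003,0.001,-0.001,-0.043,0.015,-0.003],[-1,-0.02,0.007,-0.001,-0.043,0.015,-0.003],[-1,-0.04,0.015,-0.001,-0.043,0.015,-0.003],[-1,-0.055,0.02,-0.001,-0.043,0.015,-0.003],[-1,-0.0635,0.0233,-0.001,-0.043,0.015,-0.003],[-1,-0.069,0.0253,-0.001,-0.043,0.015,-0.003],[-1,-0.0748,0.0275,-0.001,-0.043,0.015,-0.003],[-1,-0.0748,0.0275,-0.001,-0.043,0.015,-0.003]]
  ]
}}

```text
time: 6.15
position: [0.53, -0.2603, 0.1702]
eef_rot: [-2.034, 0.373, -2.037]
wrist_force: [0.4, 0.4, -2.8]
gripper_width: 0.0191
```

```bash
python3 - <<'E'
from h import *
plan(*up(-90.5,.083)); plan(*up(-90.5,.073));
E
```

```text
shift [ 0.0002  0.001  -0.0002] turn [ 0.0031 -0.0003 -0.0017] | at [ 0.53   -0.2603  0.1702] F [ 0.4  0.4 -2.8] T [0.79 0.02 0.  ] w 0.0191 t 6.15 q [ 0.04   0.373  2.103 -1.31   1.328  0.882]
shift [-0.0092  0.0045 -0.0002] turn [ 0.0031 -0.0003 -0.0017] | at [ 0.53   -0.2603  0.1702] F [ 0.4  0.4 -2.8] T [0.79 0.02 0.  ] w 0.0191 t 6.15 q [ 0.04   0.373  2.103 -1.31   1.328  0.882]
```

```bash
python3 - <<'E'
from h import *
plan(*up(-93,.073)); plan(*up(-93,.063)); plan(*up(-93,.053))
E
```

```text
shift [-0.0092  0.0045 -0.0003] turn [-0.0378  0.0147 -0.0017] | at [ 0.53   -0.2603  0.1702] F [ 0.4  0.4 -2.8] T [0.79 0.02 0.  ] w 0.0191 t 6.15 q [ 0.04   0.373  2.103 -1.31   1.328  0.882]
shift [-0.0186  0.0079 -0.0003] turn [-0.0378  0.0147 -0.0017] | at [ 0.53   -0.2603  0.1702] F [ 0.4  0.4 -2.8] T [0.79 0.02 0.  ] w 0.0191 t 6.15 q [ 0.04   0.373  2.103 -1.31   1.328  0.882]
shift [-0.028   0.0114 -0.0002] turn [-0.0378  0.0147 -0.0017] | at [ 0.53   -0.2603  0.1702] F [ 0.4  0.4 -2.8] T [0.79 0.02 0.  ] w 0.0191 t 6.15 q [ 0.04   0.373  2.103 -1.31   1.328  0.882]
```

Call:
{"api": "move_arm", "payload": {
  "targets": [
    [[-1,-0.003,0.002,0,-0.038,0.015,-0.002],[-1,-0.006,0.003,0,-0.038,0.015,-0.002],[-1,-0.009,0.0043,0,-0.038,0.015,-0.002],[-1,-0.011,0.005,0,-0.038,0.015,-0.002],[-1,-0.013,0.0058,0,-0.038,0.015,-0.002],[-1,-0.015,0.0065,0,-0.038,0.015,-0.002],[-1,-0.0168,0.0072,0,-0.038,0.015,-0.002],[-1,-0.0186,0.0079,0,-0.038,0.015,-0.002]]
  ]
}}

```text
time: 6.82
position: [0.5301, -0.2614, 0.1503]
eef_rot: [-2.042, 0.416, -2.063]
wrist_force: [0.0, 3.2, -0.6]
gripper_width: 0.0195
```

```bash
python3 - <<'E'
from h import *
plan(*up(-93,.063)); plan(*up(-93,.053))
E
```

```text
shift [-0.0003  0.     -0.0003] turn [-0.0001 -0.0012  0.0001] | at [ 0.5301 -0.2614  0.1503] F [ 0.   3.2 -0.6] T [0.96 0.04 0.04] w 0.0195 t 6.8167 q [ 0.036  0.426  2.078 -1.29   1.343  0.919]
shift [-0.0097  0.0034 -0.0003] turn [-0.0001 -0.0012  0.0001] | at [ 0.5301 -0.2614  0.1503] F [ 0.   3.2 -0.6] T [0.96 0.04 0.04] w 0.0195 t 6.8167 q [ 0.036  0.426  2.078 -1.29   1.343  0.919]
```

Call:
{"api": "move_arm", "payload": {
  "targets": [
    [[-1,-0.003,0.001,0,0,0,0],[-1,-0.006,0.002,0,0,0,0],[-1,-0.009,0.0025,0,0,0,0],[-1,-0.011,0.003,0,0,0,0],[-1,-0.0125,0.0035,0,0,0,0],[-1,-0.014,0.004,0,0,0,0],[-1,-0.014,0.004,0,0,0,0]]
  ]
}}

```text
time: 7.4
position: [0.53, -0.2607, 0.1354]
eef_rot: [-2.043, 0.416, -2.063]
wrist_force: [1.3, 2.3, -2.5]
gripper_width: 0.0194
```

```bash
python3 - <<'E'
from h import *
plan(*up(-93,.047))
E
```

```text
shift [-0.0011  0.0011 -0.0002] turn [ 0.0005 -0.0006  0.0003] | at [ 0.53   -0.2607  0.1354] F [ 1.3  2.3 -2.5] T [ 1.  -0.1  0.1] w 0.0194 t 7.4 q [ 0.038  0.454  2.078 -1.295  1.337  0.945]
```

Call:
{"api": "move_arm", "payload": {
  "targets": [
    [[-1,-0.001,0.0003,0,0,0,0],[-1,-0.002,0.0007,0,0,0,0],[-1,-0.003,0.001,0,0,0,0],[-1,-0.003,0.001,0,0,0,0]]
  ]
}}

```text
time: 7.73
position: [0.5302, -0.2609, 0.1343]
eef_rot: [-2.044, 0.414, -2.067]
wrist_force: [-0.0, 3.0, 4.9]
gripper_width: 0.0193
```

Call:
{"api": "move_arm", "payload": {
  "targets": [
    [[1,0,0,0,0,0,0],[1,0,0,0,0,0,0],[1,0,0,0,0,0,0],[1,0,0,0,0,0,0],[1,0,0,0,0,0,0],[1,0,0,0,0,0,0],[1,0,0,0,0,0,0],[1,0,0,0,0,0,0]]
  ]
}}

```text
time: 8.4
position: [0.5299, -0.2606, 0.1327]
eef_rot: [-2.043, 0.416, -2.063]
wrist_force: [0.3, -0.2, -0.1]
gripper_width: 0.07
```

```bash
python3 - <<'E'
from h import *
plan(*up(-93,.047))
t=shot('top','top4.png'); w=shot('wrist','w4.png')
I=lambda c,r,k:cv2.resize(c['pixels'][r[0]:r[1],r[2]:r[3],::-1],None,fx=k,fy=k,interpolation=cv2.INTER_CUBIC)
A=I(t,(150,240,370,480),3.6);B=np.pad(I(w,(0,400,0,640),.62),((0,76),(0,0),(0,0)))
cv2.imwrite('pics/m4.png',np.hstack([A,B]))
E
```

```text
shift [ 0.0015  0.0002 -0.0002] turn [ 0.0007 -0.0009  0.0006] | at [ 0.5299 -0.2606  0.1327] F [ 0.3 -0.2 -0.1] T [ 0.4 -0.   0. ] w 0.07 t 8.4 q [ 0.038  0.459  2.078 -1.296  1.336  0.95 ]
```

View pics/m4.png

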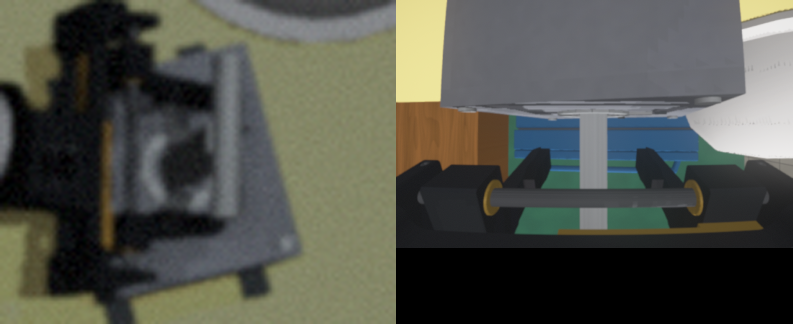

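Key stands upright in the drive, free of the fingers (crossbar now ~(433.6,187) in the top view); floor contact was felt at the expected height. Backing off.

Call:
{"api": "move_arm", "payload": {
  "targets": [
    [[1,0,-0.015,0,0,0,0],[1,0,-0.045,0,0,0,0],[1,0,-0.08,0,0,0,0],[1,0,-0.12,0,0,0,0],[1,0,-0.15,0,0,0,0],[1,0.04,-0.165,0,0,0,0],[1,0.08,-0.18,0,0,0,0],[1,0.1,-0.19,0,0,0,0]]
  ]
}}

```text
time: 9.17
position: [0.5386, -0.1155, 0.2956]
eef_rot: [-2.039, 0.413, -2.066]
wrist_force: [0.9, -0.5, 0.2]
gripper_width: 0.0882
```

```bash
cat > c.py <<'E'
from h import *
import sys
t=shot('top','top5.png') 
e=onz(t,[[433.6,187]],.2275)[0]; print('cb from pic4',e)
plan([.529,-.26,.33],[0,0,-1],[0,1,0])
im=cv2.resize(t['pixels'][150:240,370:480,::-1],None,fx=6,fy=6,interpolation=cv2.INTER_CUBIC); cv2.imwrite('pics/t5.png',im)
E
python3 c.py
```

```text
cb from pic4 [ 0.53075435 -0.25968797  0.2275    ]
shift [ 0.0779  0.1262 -0.0031] turn [ 0.973  -1.4047  0.9387] | at [ 0.54   -0.1152  0.2999] F [ 0.5 -0.3  3.3] T [0.36 0.01 0.06] w 0.0882 t 9.2167 q [ 0.289  0.257  1.946 -1.093  1.62   0.716]
```

View pics/t5.png

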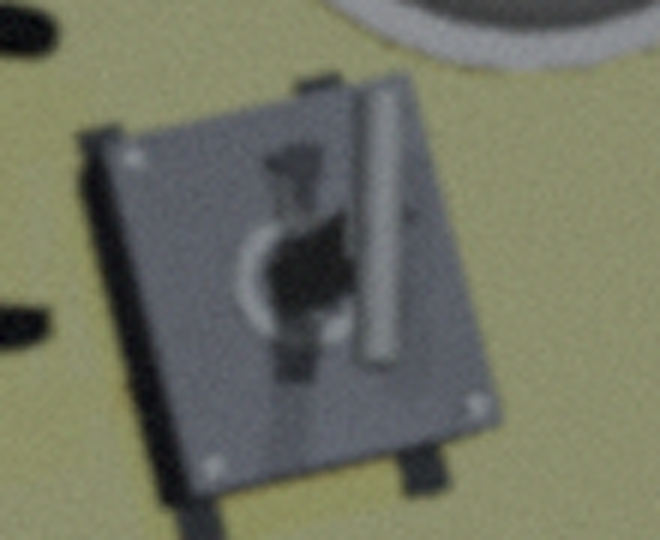

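```bash
python3 - <<'E'
from h import *
import fk
from scipy.spatial.transform import Slerp
t=load('top5')
e=onz(t,[[383/6+370,90/6+150],[379/6+370,360/6+150]],.2275); a=np.arctan2(*(e[0]-e[1])[[1,0]]); print(e.mean(0),np.linalg.norm(e[0]-e[1]),'yaw',np.degrees(a))
y=[0,0,-1.]; z=[-np.sin(a),np.cos(a),0]
s,tt=plan([.5308,-.2597,.335],y,z)
o=robot.get_obs(); q=o['joint_positions']; r0=R.from_rotvec(o['eef_rot']); Rt=r0*R.from_rotvec(tt); sl=Slerp([0,1],R.concatenate([r0,Rt]))
for u in np.linspace(0,1,21):
    b=fk.ik(o['position']+u*(np.array([.5308,-.2597,.335])-o['position']),sl(u),q); q=b.x
    if int(round(u*20))%4==0: print(round(u,2),round(b.cost,4),q.round(2))
E
```

```text
[ 0.52995022 -0.25943001  0.2275    ] 0.09908549575186804 yaw -3.3510092054649836
shift [ 0.0824  0.1241 -0.0013] turn [ 0.9384 -1.3556  0.9598] | at [ 0.54   -0.1152  0.2999] F [ 0.5 -0.3  3.3] T [0.36 0.01 0.06] w 0.0882 t 9.2167 q [ 0.289  0.257  1.946 -1.093  1.62   0.716]
0.0 0.0 [ 0.4   0.27  1.92 -1.03  1.7   0.75]
0.2 0.0 [ 0.3   0.04  2.04 -1.01  1.43  0.33]
0.4 0.0 [ 0.1  -0.12  2.06 -0.85  1.17 -0.22]
0.6 0.0 [-0.14 -0.14  1.97 -0.5   1.04 -0.9 ]
0.8 0.0 [-0.35 -0.03  1.8  -0.17  1.15 -1.53]
1.0 0.0 [-0.47  0.16  1.57 -0.    1.41 -1.98]
```

Call:
{"api": "move_arm", "payload": {
  "targets": [
    [[1,0.005,0.004,0,0.058,-0.084,0.06],[1,0.01,0.008,0,0.117,-0.169,0.12],[1,0.015,0.012,0,0.175,-0.253,0.18],[1,0.02,0.016,0,0.234,-0.338,0.24],[1,0.025,0.02,0,0.292,-0.422,0.3],[1,0.03,0.025,0,0.35,-0.507,0.36],[1,0.035,0.035,0,0.41,-0.592,0.42],[1,0.041,0.045,0,0.469,-0.678,0.48]]
  ]
}}

```text
time: 9.88
position: [0.534, -0.1705, 0.3146]
eef_rot: [-1.946, 0.233, -1.014]
wrist_force: [-0.6, -0.5, 0.4]
gripper_width: 0.088
```

```bash
cat >> h.py <<'E'
def down(xyz,a):
    return xyz,[0,0,-1.],[-np.sin(a),np.cos(a),0]
E
python3 - <<'E'
from h import *
plan(*down([.5303,-.2596,.335],-.058))
E
```

```text
shift [ 0.0552  0.0345 -0.0643] turn [ 0.4817 -0.6889  0.4783] | at [ 0.534  -0.1705  0.3146] F [-0.6 -0.5  0.4] T [ 0.23  0.1  -0.02] w 0.088 t 9.8833 q [-0.016 -0.143  2.048 -0.709  1.075 -0.516]
```

Call:
{"api": "move_arm", "payload": {
  "targets": [
    [[1,0.007,0.004,-0.008,0.06,-0.086,0.06],[1,0.014,0.009,-0.016,0.12,-0.172,0.12],[1,0.021,0.013,-0.024,0.18,-0.258,0.18],[1,0.028,0.017,-0.032,0.241,-0.344,0.239],[1,0.035,0.022,-0.04,0.3,-0.43,0.3],[1,0.042,0.026,-0.048,0.36,-0.516,0.36],[1,0.049,0.03,-0.056,0.42,-0.602,0.42],[1,0.055,0.0345,-0.064,0.482,-0.689,0.478]]
  ]
}}

```text
time: 10.55
position: [0.5298, -0.2602, 0.3354]
eef_rot: [-1.614, 0.064, -0.131]
wrist_force: [-0.5, -0.6, -0.5]
gripper_width: 0.0882
```

```bash
python3 - <<'E'
from h import *
plan(*down([.5303,-.2596,.232],-.058))
E
```

```text
shift [-0.0043  0.1032  0.005 ] turn [ 0.0442 -0.0659  0.0436] | at [ 0.5298 -0.2602  0.3354] F [-0.5 -0.6 -0.5] T [ 0.04 -0.01  0.06] w 0.0882 t 10.55 q [-0.485  0.028  1.722 -0.025  1.334 -1.927]
```

Call:
{"api": "move_arm", "payload": {
  "targets": [
    [[1,-0.004,0.02,0.005,0.044,-0.066,0.044],[1,-0.004,0.05,0.005,0.044,-0.066,0.044],[1,-0.004,0.08,0.005,0.044,-0.066,0.044],[1,-0.004,0.1,0.005,0.044,-0.066,0.044],[1,-0.004,0.104,0.005,0.044,-0.066,0.044],[-1,-0.004,0.104,0.005,0.044,-0.066,0.044],[-1,-0.004,0.104,0.005,0.044,-0.066,0.044],[-1,-0.004,0.104,0.005,0.044,-0.066,0.044]]
  ],
  "force": 45
}}

```text
time: 11.22
position: [0.5321, -0.2596, 0.2324]
eef_rot: [-1.575, 0.046, -0.051]
wrist_force: [0.7, -0.4, 0.6]
gripper_width: 0.0702
```

```bash
python3 - <<'E'
from h import *
plan(*down([.5303,-.2596,.231],-.058))
c=shot('wrist','w6.png')
E
```

```text
shift [-0.0018  0.0014 -0.0001] turn [ 0.0048 -0.0036  0.0033] | at [ 0.5321 -0.2596  0.2324] F [ 0.7 -0.4  0.6] T [-0.   -0.03 -0.01] w 0.0702 t 11.2167 q [-0.494  0.119  1.813 -0.003  1.204 -2.002]
```

View pics/w6.png

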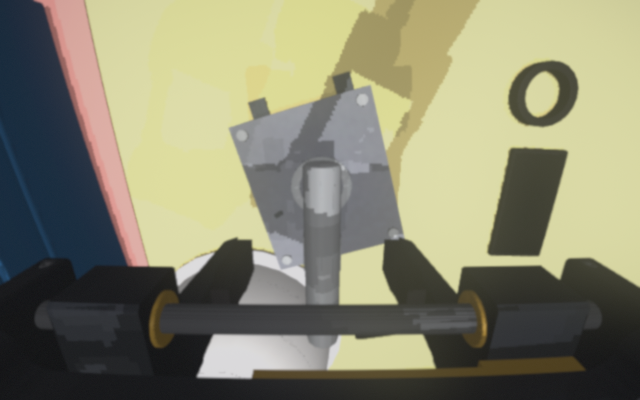

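The crossbar (column ~321) lies midway between the fingers (252/384) and along the right direction. Close on it.

Call:
{"api": "move_arm", "payload": {
  "targets": [
    [[-1,-0.002,0.001,0,0,0,0],[-1,-0.002,0.001,0,0,0,0],[-1,-0.002,0.001,0,0,0,0],[-1,-0.002,0.001,0,0,0,0],[-1,-0.002,0.001,0,0,0,0],[-1,-0.002,0.001,0,0,0,0],[-1,-0.002,0.001,0,0,0,0],[-1,-0.002,0.001,0,0,0,0]]
  ]
}}

```text
time: 11.93
position: [0.5291, -0.259, 0.2292]
eef_rot: [-1.573, 0.048, -0.049]
wrist_force: [-0.3, 0.8, 0.9]
gripper_width: 0.0193
```

Call:
{"api": "move_arm", "payload": {
  "targets": [
    [[-1,0,0,0,0,0,0],[-1,0,0,0,0,0,0],[-1,0,0,0,0.03,0,0],[-1,0,0,0,0,0.03,0],[-1,0,0,0,0,0.06,0]]
  ]
}}

```text
time: 12.35
position: [0.5292, -0.2589, 0.2292]
eef_rot: [-1.572, 0.097, -0.097]
wrist_force: [0.5, 0.2, 0.9]
gripper_width: 0.0191
```

```bash
python3 - <<'E'
from h import *
plan(*down([.5303,-.2596,.231],-.058-.06))
E
```

```text
shift [ 0.0012 -0.0018 -0.0005] turn [ 0.0037 -0.0054  0.0006] | at [ 0.5292 -0.2589  0.2292] F [0.5 0.2 0.9] T [ 0.2  -0.02  0.12] w 0.0191 t 12.35 q [-0.496  0.118  1.821 -0.003  1.201 -1.942]
```

Call:
{"api": "move_arm", "payload": {
  "targets": [
    [[-1,0,0,0,0,0.1,0],[-1,0,0,0,0,0.2,0],[-1,0,0,0,0,0.3,0],[-1,0,0,0,0,0.4,0],[-1,0,0,0,0,0.5,0],[-1,0,0,0,0,0.6,0],[-1,0,0,0,0,0.7,0],[-1,0,0,0,0,0.75,0]]
  ]
}}

```text
time: 13.02
position: [0.5291, -0.2587, 0.2292]
eef_rot: [-1.463, 0.683, -0.685]
wrist_force: [-0.5, 1.1, 0.5]
gripper_width: 0.019
```

```bash
python3 - <<'E'
from h import *
plan(*down([.5303,-.2596,.231],-.118-.75))
E
```

```text
shift [ 0.0015 -0.0018  0.0003] turn [ 0.0018 -0.0078  0.002 ] | at [ 0.5291 -0.2587  0.2292] F [-0.5  1.1  0.5] T [0.29 0.12 0.23] w 0.019 t 13.0167 q [-0.496  0.118  1.821 -0.003  1.202 -1.19 ]
```

Call:
{"api": "move_arm", "payload": {
  "targets": [
    [[-1,0,0,0,0,0.06,0],[-1,0,0,0,0,0.12,0],[-1,0,0,0,0,0.18,0],[-1,0,0,0,0,0.22,0],[-1,0,0,0,0,0.26,0],[-1,0,0,0,0,0.28,0]]
  ]
}}

```text
time: 13.52
position: [0.5291, -0.2586, 0.2292]
eef_rot: [-1.381, 0.895, -0.898]
wrist_force: [0.5, 2.2, 0.1]
gripper_width: 0.0189
```

```bash
python3 - <<'E'
from h import *
plan(*down([.5303,-.2596,.231],-.868-.28))
E
```

```text
shift [ 0.0014 -0.0018  0.0007] turn [ 0.0011 -0.0048  0.0024] | at [ 0.5291 -0.2586  0.2292] F [0.5 2.2 0.1] T [0.31 0.11 0.2 ] w 0.0189 t 13.5167 q [-0.496  0.118  1.821 -0.003  1.202 -0.913]
```

Still 0.2 N m, no stop yet (tool yaw −66°). Continue in small steps.

Call:
{"api": "move_arm", "payload": {
  "targets": [
    [[-1,0,0,0,0,0.03,0],[-1,0,0,0,0,0.06,0],[-1,0,0,0,0,0.09,0],[-1,0,0,0,0,0.12,0],[-1,0,0,0,0,0.12,0]]
  ]
}}

```text
time: 13.93
position: [0.5291, -0.2587, 0.2292]
eef_rot: [-1.338, 0.985, -0.988]
wrist_force: [0.6, 1.7, 1.6]
gripper_width: 0.0191
```

```bash
python3 - <<'E'
from h import *
plan(*down([.5303,-.2596,.231],-1.148-.12))
E
```

```text
shift [ 0.0012 -0.0018  0.0009] turn [ 0.0009 -0.0039  0.0027] | at [ 0.5291 -0.2587  0.2292] F [0.6 1.7 1.6] T [0.38 0.06 0.17] w 0.0191 t 13.9333 q [-0.496  0.118  1.821 -0.003  1.202 -0.794]
```

Call:
{"api": "move_arm", "payload": {
  "targets": [
    [[-1,0,0,0,0,0.03,0],[-1,0,0,0,0,0.06,0],[-1,0,0,0,0,0.08,0],[-1,0,0,0,0,0.1,0],[-1,0,0,0,0,0.1,0]]
  ]
}}

```text
time: 14.35
position: [0.5291, -0.259, 0.2292]
eef_rot: [-1.299, 1.06, -1.063]
wrist_force: [-0.6, 1.4, 1.7]
gripper_width: 0.0191
```

```bash
python3 - <<'E'
from h import *
plan(*down([.5303,-.2596,.231],-1.268-.1))
E
```

```text
shift [ 0.0009 -0.0018  0.001 ] turn [ 0.0005 -0.0036  0.0032] | at [ 0.5291 -0.259   0.2292] F [-0.6  1.4  1.7] T [0.41 0.1  0.3 ] w 0.0191 t 14.35 q [-0.496  0.118  1.821 -0.003  1.202 -0.694]
```

Call:
{"api": "move_arm", "payload": {
  "targets": [
    [[-1,0,0,0,0,0.03,0],[-1,0,0,0,0,0.05,0],[-1,0,0,0,0,0.07,0],[-1,0,0,0,0,0.07,0]]
  ]
}}

```text
time: 14.68
position: [0.5291, -0.2591, 0.2292]
eef_rot: [-1.271, 1.112, -1.116]
wrist_force: [0.3, 1.4, 1.6]
gripper_width: 0.0191
```

```bash
python3 - <<'E'
from h import *
plan(*down([.5303,-.2596,.231],-1.368-.07))
E
```

```text
shift [ 0.0006 -0.0018  0.0011] turn [ 0.0005 -0.0033  0.0037] | at [ 0.5291 -0.2591  0.2292] F [0.3 1.4 1.6] T [0.28 0.08 0.82] w 0.0191 t 14.6833 q [-0.496  0.118  1.821 -0.003  1.201 -0.624]
```

Torque jumped to 0.82 N m: at the stop. A small further push to confirm, then a look.

Call:
{"api": "move_arm", "payload": {
  "targets": [
    [[-1,0,0,0,0,0.02,0],[-1,0,0,0,0,0.03,0],[-1,0,0,0,0,0.03,0]]
  ]
}}

```text
time: 14.93
position: [0.5291, -0.2591, 0.2292]
eef_rot: [-1.257, 1.134, -1.138]
wrist_force: [-0.9, 1.5, 1.4]
gripper_width: 0.0191
```

```bash
python3 - <<'E'
from h import *
plan(*down([.5303,-.2596,.231],-1.438-.03))
shot('wrist','w7.png')
E
```

```text
shift [ 0.0006 -0.0018  0.0011] turn [ 0.0003 -0.0036  0.0036] | at [ 0.5291 -0.2591  0.2292] F [-0.9  1.5  1.4] T [0.28 0.14 0.96] w 0.0191 t 14.9333 q [-0.496  0.118  1.821 -0.003  1.201 -0.594]
```

View pics/w7.png

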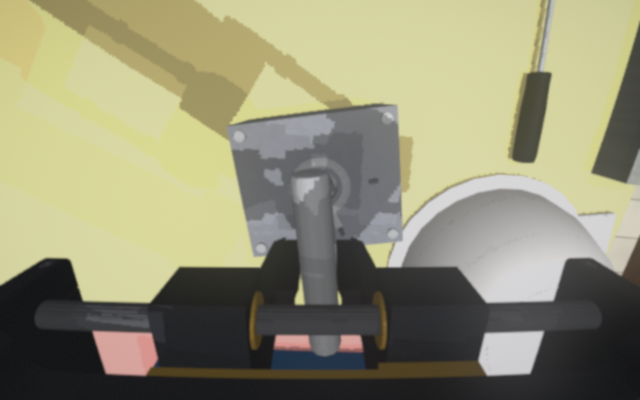

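Pointer seen at (340,228) by the stop mark, crossbar firmly held. Release and lift straight up.

Call:
{"api": "move_arm", "payload": {
  "targets": [
    [[-1,0,0,0,0,-0.03,0],[1,0,0,0,0,-0.03,0],[1,0,0,0,0,-0.03,0],[1,0,0,0,0,-0.03,0],[1,0,0,0,0,-0.03,0],[1,0,0,0,0,-0.03,0],[1,0,0,0,0,-0.03,0],[1,0,0,0,0,-0.03,0]]
  ]
}}

```text
time: 15.65
position: [0.5291, -0.2592, 0.2292]
eef_rot: [-1.27, 1.112, -1.116]
wrist_force: [0.2, -0.4, 0.2]
gripper_width: 0.0634
```

Call:
{"api": "move_arm", "payload": {
  "targets": [
    [[1,0,0,0,0,0,0],[1,0,0,0,0,0,0],[1,0,-0.02,0,0,0,0],[1,0,-0.06,0,0,0,0],[1,0,-0.1,0,0,0,0],[1,0,-0.14,0,0,0,0],[1,0,-0.16,0,0,0,0]]
  ]
}}

```text
time: 16.23
position: [0.5303, -0.2591, 0.3954]
eef_rot: [-1.268, 1.105, -1.122]
wrist_force: [2.0, -0.1, 0.7]
gripper_width: 0.088
```

Call:
{"api": "move_arm", "payload": {
  "targets": [
    [[1,-0.04,0,0.02,0,0,0],[1,-0.08,0,0.04,0,0,0],[1,-0.12,0,0.06,0,0,0],[1,-0.16,0,0.08,0,0,0],[1,-0.18,0,0.09,0,0,0],[1,-0.18,0,0.09,0,0,0]]
  ]
}}

```text
time: 16.73
position: [0.5965, -0.0627, 0.3883]
eef_rot: [-1.269, 1.109, -1.11]
wrist_force: [0.0, -0.3, -0.1]
gripper_width: 0.0883
```

```bash
python3 - <<'E'
from h import *
o=robot.get_obs(); print(o['position'],o['time'],o['gripper_width'])
t=shot('top','top8.png'); s=shot('side','s8.png'); w=shot('wrist','w8.png')
k=lambda c,r,f:cv2.resize(c['pixels'][r[0]:r[1],r[2]:r[3],::-1],None,fx=f,fy=f,interpolation=cv2.INTER_CUBIC)
A=k(t,(150,240,370,480),3.6);B=k(s,(50,230,260,480),1.8); W=k(w,(0,400,0,640),.42)
C=np.zeros((500,800,3),'uint8'); C[:324,:396]=A; C[:B.shape[0],400:400+B.shape[1]]=B; C[330:330+W.shape[0],:W.shape[1]]=W[:170]
cv2.imwrite('pics/m8.png',C)
E
```

```text
[ 0.59652207 -0.06268595  0.38833776] 16.7333 0.08829676820640651
```

View pics/m8.png

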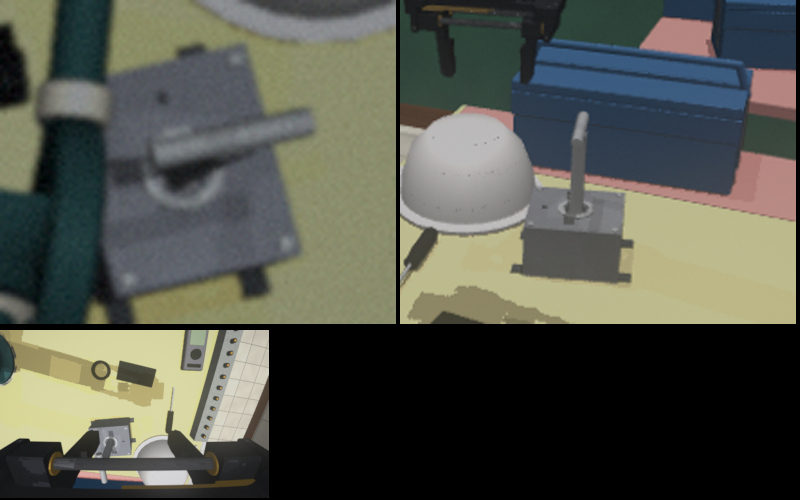

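```bash
python3 - <<'E'
from h import *
t=load('top8')
e=onz(t,[[153/3.6+370,154/3.6+150],[313/3.6+370,121/3.6+150]],.2275);d=e[1]-e[0]
print(e.mean(0),np.linalg.norm(d),np.degrees(np.arctan2(d[1],d[0])))
s=load('s8'); print('crossbar centre in side crop',(proj(s,[np.r_[M0,.2275]])-[260,50])*1.8)
print(robot.job_done())
E
```

```text
[ 0.52809718 -0.26201708  0.2275    ] 0.09887378089018072 -79.06806354206313
crossbar centre in side crop [[179.2905307  128.05853877]]
the job is handed in; nothing more can be done
None
```

The job is done and handed in at about 17 s of robot time. I took the key out of the cradle by its bar, stood it upright in the mouth and lowered it into the square socket. It went in on the first try, with the measured angle inside the socket's play, so no searching twist was needed. I let go of it there, took it again by the crossbar from above, turned it clockwise to the stop, released it and moved the arm clear.

**Fully home:** I felt floor contact at the expected height (tip about 47 mm above the table). In the last pictures the key stands upright with its crossbar centre within about 2 mm of the mouth. The crossbar measures 98.9 mm against 100 mm at the fully-home height. The side view shows it at the predicted pixel.

**At the stop:** The turning moment stayed at about 0.2–0.3 N m, then rose to 0.82 and 0.96 N m, which is the hard stop. The crossbar ended at a yaw of −79°, against my estimate of about −75° for the stop with the play taken up. That is within the roughly 2° error of my angle readings plus a little slip in the jaws.

**Not confirmed:**
- In the last pictures the crossbar hides the pointer, so I did not read the stop angle from it directly. I saw the pointer only while still gripping, next to a dark mark that I took for the stop mark.
- One row while gripping the crossbar carried a mistyped 0.03 rad tilt. The next row undid it, and it had no visible effect.
- Joint 4 came to the end of its range (−1.31) while the key was being lowered into the mouth. The arm's readings showed it at the limit, not past it.

The phone and tape were not touched.

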